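# Line up the weaning pots by height in the drawer divider

## Task

Line the four lidded weaning pots up by height in the clear acrylic divider, one upright in the middle of each slot: the tallest in the slot next to the green formula dispenser, stepping down to the shortest in the slot next to the egg cup. Leave the dispenser and the egg cup where they stand.

Things in the scene. Friction and masses are not known exactly. Their poses are not given: they have to be found in the camera images.
- pink_centre (a point): tallest weaning pot: closed round pot with a pink lid and paler pink body, 44 mm in diameter all the way up, 78 mm tall, upright and loose. This point is its centre, half-way up (39 mm above its underside); z is up its axis. It starts on the drawer floor, 10 mm above the work surface; the drawer walls rise 48 mm above that floor, at least 65 mm from any pot
- yellow_centre (a point): second tallest weaning pot: closed round pot with a yellow lid and paler yellow body, 44 mm in diameter all the way up, 64 mm tall, upright and loose. This point is its centre, half-way up (32 mm above its underside); z is up its axis. It starts on the drawer floor, 10 mm above the work surface; the drawer walls rise 48 mm above that floor, at least 65 mm from any pot
- lilac_centre (a point): third tallest weaning pot: closed round pot with a lilac lid and paler lilac body, 44 mm in diameter all the way up, 50 mm tall, upright and loose. This point is its centre, half-way up (25 mm above its underside); z is up its axis. It starts on the drawer floor, 10 mm above the work surface; the drawer walls rise 48 mm above that floor, at least 65 mm from any pot
- blue_centre (a point): shortest weaning pot: closed round pot with a blue lid and paler blue body, 44 mm in diameter all the way up, 36 mm tall, upright and loose. This point is its centre, half-way up (18 mm above its underside); z is up its axis. It starts on the drawer floor, 10 mm above the work surface; the drawer walls rise 48 mm above that floor, at least 65 mm from any pot
- bay1: bay 1 of the clear acrylic divider: a slot with a dark grey disc (52 mm across) at its middle, fixed. Origin at the middle of the bay on the drawer floor; the pot stands on the bay's base, 3 mm above the origin. y runs along the row (bay1, bay2, bay3, bay4 follow one another towards +y, 68 mm apart), x across it, open at both ends. At its two y edges are clear fins 2 mm thick and 10 mm tall, 63 mm apart inside; the base is 64 mm long in x
- bay2: bay 2 of the clear acrylic divider: a slot with a dark grey disc (52 mm across) at its middle, fixed. Origin at the middle of the bay on the drawer floor; the pot stands on the bay's base, 3 mm above the origin. y runs along the row (bay1, bay2, bay3, bay4 follow one another towards +y, 68 mm apart), x across it, open at both ends. At its two y edges are clear fins 2 mm thick and 10 mm tall, 63 mm apart inside; the base is 64 mm long in x
- bay3: bay 3 of the clear acrylic divider: a slot with a dark grey disc (52 mm across) at its middle, fixed. Origin at the middle of the bay on the drawer floor; the pot stands on the bay's base, 3 mm above the origin. y runs along the row (bay1, bay2, bay3, bay4 follow one another towards +y, 68 mm apart), x across it, open at both ends. At its two y edges are clear fins 2 mm thick and 10 mm tall, 63 mm apart inside; the base is 64 mm long in x
- bay4: bay 4 of the clear acrylic divider: a slot with a dark grey disc (52 mm across) at its middle, fixed. Origin at the middle of the bay on the drawer floor; the pot stands on the bay's base, 3 mm above the origin. y runs along the row (bay1, bay2, bay3, bay4 follow one another towards +y, 68 mm apart), x across it, open at both ends. At its two y edges are clear fins 2 mm thick and 10 mm tall, 63 mm apart inside; the base is 64 mm long in x
- dispenser_centre (a point): green twist-cap formula dispenser, closed, 72 mm in diameter, 104 mm tall, standing just beyond one end of the row (either end, differs from start to start); marks where the tallest pot goes. This point is on its axis, 52 mm up. Not to be moved
- egg_cup_centre (a point): white ceramic egg cup, 50 mm across the rim, 52 mm tall, standing just beyond the other end of the row; marks the short end. This point is on its axis, 26 mm up. Not to be moved
There are look-alikes about, which are no part of the job. Leave any black look-alike of the part that bears lilac_centre alone.

How it is judged:
At the end, for the whole second after the job is handed in: All pots released, at rest (under 0.02 m/s), upright (within 0.12 rad), each on the base of its own bay (height within 5 mm), centred within 15 mm, in order of height: pink (tallest) beside the dispenser, then yellow, lilac, and blue (shortest) beside the egg cup (((y of dispenser_centre in the frame of bay1 below 0 m and horizontal distance between pink_centre and bay1 below 0.015 m and z of pink_centre in the frame of bay1 between 0.037 and 0.047 m and horizontal distance between yellow_centre and bay2 below 0.015 m and z of yellow_centre in the frame of bay2 between 0.03 and 0.04 m and horizontal distance between lilac_centre and bay3 below 0.015 m and z of lilac_centre in the frame of bay3 between 0.023 and 0.033 m and horizontal distance between blue_centre and bay4 below 0.015 m and z of blue_centre in the frame of bay4 between 0.016 and 0.026 m) or (y of dispenser_centre in the frame of bay1 above 0 m and horizontal distance between pink_centre and bay4 below 0.015 m and z of pink_centre in the frame of bay4 between 0.037 and 0.047 m and horizontal distance between yellow_centre and bay3 below 0.015 m and z of yellow_centre in the frame of bay3 between 0.03 and 0.04 m and horizontal distance between lilac_centre and bay2 below 0.015 m and z of lilac_centre in the frame of bay2 between 0.023 and 0.033 m and horizontal distance between blue_centre and bay1 below 0.015 m and z of blue_centre in the frame of bay1 between 0.016 and 0.026 m)) and angle between each of pink_centre, yellow_centre, lilac_centre, blue_centre's own z axis and vertical below 0.12 rad and linear speed of each of pot_pink, pot_yellow, pot_lilac, pot_blue below 0.02 m/s); the robot touches nothing.
It fails at once if the dispenser or the egg cup is moved by more than 20 mm (distance of any of dispenser_centre, egg_cup_centre from where it was at the start of the episode above 0.02 m).
It also fails if it takes over 115 s, if anything falls off the work surface, if the arm or the gripper's body presses on something with over 40 N, if the wrist force passes 120 N, or if a joint passes its speed limit or range.

## Robot

A 6-joint arm with a two-finger parallel gripper is mounted at the origin on the work surface. World frame = base frame: x ahead of the robot, y to its left, z up, the work surface at z = 0. Lengths are in m, angles in rad, forces in N, time in s.
With the tool pointing down it reaches from about 0.225 to 0.875 m from the base axis. Payload 3.4 kg.
Tool frame: the origin (TCP) lies at the very end of the fingers, on their centre line; the grasp point (between the pads) lies 19 mm behind it; z points along the fingers, y is the direction in which the jaws open and shut (so a half turn about z gives the same grasp; the last joint's range is limited). The gripper opens to 85 mm and grips with 20 to 120 N. Pads are 22 mm wide; open, the fingers measure 114 mm over their backs; the gripper's body (76 mm by 85 mm) begins 54 mm behind the grasp point. The pads swing forward as they close: fully open they stand 13 mm farther back than shut.
Start: joints at [-1.299, 0.276, 1.505, -0, 1.361, -0.121], TCP at [0.22, -0.531, 0.231] pointing down, gripper open.
Joint ranges: [-2.89, 2.89], [-0.75, 2.08], [0.22, 2.7], [-1.18, 4.32], [0.11, 2.71], [-2.7, 2.7]. Speed limits (rad/s): [2.57, 2.57, 3.14, 3.14, 3.14, 3.14].

## Interface

Orientations are given as a unit quaternion [w, x, y, z].
In Python, from rig import get_state, get_image, calibration, sign_off gives the robot as it stands. The module is installed in compiled form; this text tells all that it offers.
- The arm moves only by the tool drive_tool, never from a script. Its argument "targets" is one flat list of numbers, 7 for each row, row after row: the turn, a rotation vector about the tool's x, y, z in degrees, then the shift along the tool's x, y, z in mm, then the opening, from 0 (shut) to 1 (fully open). In form: [wx, wy, wz, tx, ty, tz, fingers, wx, wy, wz, tx, ty, tz, fingers, ...]. A call has 1 to 12 rows; each row shifts and turns the commanded pose from where the row before left it, along the tool's axes as they then stand; what a row does not reach is not made up. A row lasts 1/8 s, in which the tool goes at most 62.5 mm and 10.7 degrees, less where a joint would pass 70% of its speed; a pose out of reach is approached as far as the arm can. A call is refused whole if a number of a shift passes 62.5 or a number of a turn 10.7, either way. A call with a gripper value outside its range is refused whole. The fingers move at their own pace and stop on an object; "grip_force" is the grip in N (left out, the last holds). Time passes only in rows, so rows that do not move let the fingers close. It gives the time, the measured TCP pose, the force and the opening at its end, in the units of the state.
- get_state(): the state, without advancing time (a new reading comes with each control period).
- get_image(name): name is "side" or "top" or "wrist"; returns the picture (384x512x3 uint8, red, green, blue); there is no depth.
- calibration(name): a dict with "mtx" (3x3 intrinsics, pixels), "world_to_cam" (4x4, takes a point from world to camera coordinates); the wrist camera has in their place "hand_eye" (4x4, takes a point from camera to tool coordinates, whose origin is the TCP and whose axes are the flange's). Camera axes: x right, y down, z forward; pixel columns grow to the right and rows downward; lengths in m; the calibration is good to about 2 mm. A picture is of the moment at which its call begins: read the wrist's pose just before it. calibration takes no time and is no camera call.
- sign_off(): hands the job in, once; it reports no verdict.
The state is a dict: "clock": time; "qpos": joint angles; "qd": joint speeds; "effort": joint torques, N m; "position": TCP position; "ee_rot": TCP orientation; "contact_force": force on the tool from outside, world axes, zero at the start; "moment": the same for the moment, N m; "width": finger opening in m.
Only numpy, scipy, OpenCV 4.12 (cv2) and the standard library are available. Lean on these libraries where they do the work, as an engineer would, in place of code of your own. Each camera call takes 0.05 s, during which the arm holds its last target.

## Working session

There is one attempt and no reset: what is moved stays moved. The work goes in short steps, Python scripts to look and compute and a tool call to move; the robot and the scene stay as the last step left them, time stands still between calls to the robot, and variables do not carry over. Pictures are saved under pics/ and viewed, and the job is handed in when it is done.

Besides the shell and the picture viewer there is one more tool, called after "Request:" as name(argument=value, ...), one argument or row to a line, values as JSON. drive_tool: Moves the arm, as the interface text tells. Its arguments: {"type":"object","properties":{"targets":{"type":"array"},"grip_force":{"type":"number"}},"required":["targets"]}

```bash
mkdir -p pics; python3 - <<'E'
from rig import *
import cv2,numpy as np
s=get_state();print(s)
for n in ["top","side","wrist"]:
    im=get_image(n);cv2.imwrite(f"pics/{n}0.png",im[:,:,::-1]);c=calibration(n)
    np.save(f"pics/{n}0.npy",im);print(n,{k:np.round(v,4).tolist() for k,v in c.items()})
E
```

```text
{'clock': 0.0, 'qpos': array([-1.29896153e+00,  2.76590930e-01,  1.50616354e+00,  1.72052607e-05,
        1.36069135e+00, -1.21024135e-01]), 'qd': array([ 2.14272276e-04,  1.05444041e-04, -8.12568174e-05,  1.77972483e-03,
       -6.16488659e-04,  1.69604155e-03]), 'effort': array([-7.62930758e-04, -4.16778946e+01, -2.45809132e+01, -2.76574265e-04,
        1.10161127e-02,  1.30571104e-05]), 'position': array([ 0.21996955, -0.5306759 ,  0.23042991]), 'ee_rot': array([-9.24585770e-04,  9.80769616e-01,  1.95166858e-01, -6.14153798e-05]), 'contact_force': array([-0.35014288, -0.4632592 ,  0.05479211]), 'moment': array([-0.00892221,  0.02059451, -0.05703919]), 'width': 0.08539756492499367}
top {'mtx': [[390.8988, 0.0, 251.0248], [0.0, 390.8988, 196.7333], [0.0, 0.0, 1.0]], 'world_to_cam': [[0.0086, -1.0, -0.0, 0.0451], [-0.989, -0.0085, -0.1477, 0.4786], [0.1476, 0.0013, -0.989, 1.0451], [0.0, 0.0, 0.0, 1.0]]}
side {'mtx': [[359.6384, 0.0, 259.2204], [0.0, 359.6384, 193.8367], [0.0, 0.0, 1.0]], 'world_to_cam': [[-0.7712, -0.6365, 0.0132, 0.3902], [-0.3971, 0.4647, -0.7914, 0.2229], [0.4976, -0.6156, -0.6111, 0.8161], [0.0, 0.0, 0.0, 1.0]]}
wrist {'mtx': [[313.2503, 0.0, 255.4092], [0.0, 313.2503, 189.564], [0.0, 0.0, 1.0]], 'hand_eye': [[-0.0002, -0.9489, -0.3156, 0.0814], [1.0, -0.0005, 0.0007, 0.0003], [-0.0008, -0.3156, 0.9489, -0.1419], [0.0, 0.0, 0.0, 1.0]]}
```

View pics/top0.png

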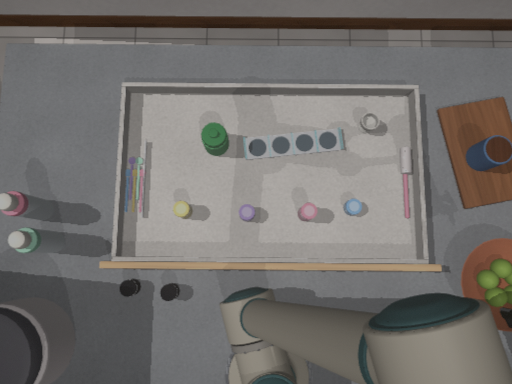

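View pics/side0.png

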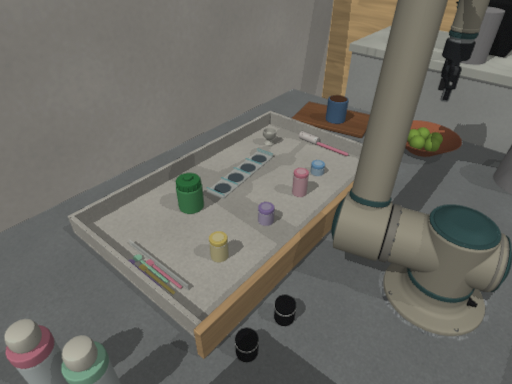

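The top view shows lids: yellow (181,209), lilac (247,212), pink (309,212), blue (353,207). The discs run from (257,147) to (327,140). The dispenser is at (215,139), so the tall end is on the left (+y), and the egg cup is at (370,122). The black look-alikes, at (130,288) and (170,292), are outside the drawer.

```bash
python3 - <<'E'
import cv2,numpy as np
im=cv2.imread("pics/top0.png")
a=cv2.resize(im[185:235,165:375],None,fx=3.8,fy=3.8,interpolation=cv2.INTER_CUBIC)
b=cv2.resize(im[100:170,190:400],None,fx=3.8,fy=3.8,interpolation=cv2.INTER_CUBIC)
cv2.imwrite("pics/crop0.png",np.vstack([a,b]))
hsv=cv2.cvtColor(im,cv2.COLOR_BGR2HSV)
for x,y in [(181,209),(181,215),(247,212),(247,219),(309,212),(309,220),(353,207),(353,212),(257,147),(280,145),(215,130)]:print(x,y,hsv[y,x])
E
```

```text
181 209 [ 31  42 178]
181 215 [ 27  85 177]
247 212 [135  28 164]
247 219 [134  58 145]
309 212 [171  30 176]
309 220 [  4  17 122]
353 207 [104  38 179]
353 212 [104  79 172]
257 147 [101  30  94]
280 145 [101  30  95]
215 130 [ 66 110 114]
```

View pics/crop0.png

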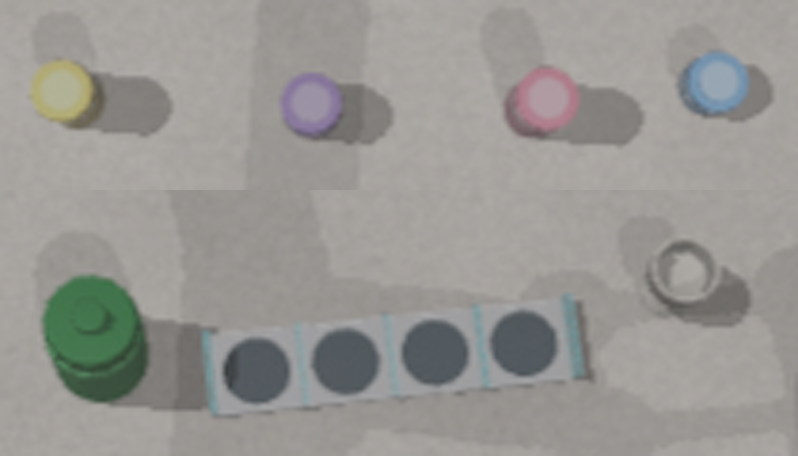

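```bash
cat > h.py <<'E'
import cv2,numpy as np
from rig import *
def ray(n,uv,z):
    c=calibration(n);M=np.array(c["world_to_cam"]);R=M[:3,:3];t=M[:3,3]
    d=R.T@np.linalg.solve(np.array(c["mtx"]),[uv[0],uv[1],1]);o=-R.T@t
    return o+d*(z-o[2])/d[2]
def proj(n,p):
    c=calibration(n);M=np.array(c["world_to_cam"]);q=M[:3,:3]@p+M[:3,3];q=np.array(c["mtx"])@q;return q[:2]/q[2]
E
python3 - <<'E'
from h import *
im=cv2.imread("pics/top0.png");hsv=cv2.cvtColor(im,cv2.COLOR_BGR2HSV).astype(int)
K=4;imb=cv2.resize(im,None,fx=K,fy=K,interpolation=cv2.INTER_CUBIC);H=cv2.cvtColor(imb,cv2.COLOR_BGR2HSV).astype(int)
def blob(m,seed,R):
    m=m.astype(np.uint8);yy,xx=np.mgrid[:m.shape[0],:m.shape[1]]
    m&=(np.hypot(xx-seed[0]*K,yy-seed[1]*K)<R*K).astype(np.uint8)
    n,l,st,ce=cv2.connectedComponentsWithStats(m);i=1+np.argmax(st[1:,4])
    cs,_=cv2.findContours((l==i).astype(np.uint8),cv2.RETR_EXTERNAL,cv2.CHAIN_APPROX_NONE);e=cv2.fitEllipse(cs[0])
    return (np.array(e[0])+.5)/K-.5,np.array(e[1])/K
for nm,seed,h,z in [("yellow",(181.6,208.9),28,.074),("lilac",(247,212),134,.060),("pink",(309,211),173,.088),("blue",(353.7,206.5),104,.046)]:
    dh=np.abs((H[...,0]-h+90)%180-90)
    inner=(H[...,1]<(60 if nm!="lilac" else 42))&(H[...,1]>12)&(dh<9)&(H[...,2]>155)
    outer=(H[...,1]>30)&(dh<12)&(H[...,2]>(140 if nm!='lilac' else 125))
    for k,m,R in(("in",inner,8),("out",outer,12)):
        c,e=blob(m,seed,R);print(nm,k,c.round(2),e.round(1),ray("top",c,z).round(4))
P=[]
for s in [(257.5,147.5),(280.5,145),(304.5,143),(327.5,140.5)]:
    c,e=blob((H[...,2]<120),s,9);p=ray("top",c,.013);P.append(p);print(c.round(2),e.round(1),p.round(4))
P=np.array(P);d=P[0]-P[3];print(np.degrees(np.arctan2(d[1],d[0])),np.linalg.norm(np.diff(P,axis=0),axis=1))
print("disp",ray("top",(190+91/3.8,100+318/3.8),.10),"egg",ray("top",(190+683/3.8,100+271/3.8),.062))
for w in [(162,86),(100,264),(440,268)]:print(ray("top",w,.058))
E
```

```text
yellow in [180.54 208.27] [ 9.9 10.2] [0.4399 0.2359 0.074 ]
yellow out [180.49 208.31] [16.1 16.9] [0.4398 0.2361 0.074 ]
lilac in [246.43 211.58] [10.1 10.1] [0.4341 0.0612 0.06  ]
lilac out [246.4 211.7] [15.4 15.9] [0.4338 0.0613 0.06  ]
pink in [308.73 210.37] [11.  11.4] [ 0.4356 -0.102   0.088 ]
pink out [308.54 210.52] [16.5 17.2] [ 0.4352 -0.1015  0.088 ]
blue in [353.75 205.9 ] [ 9.9 10.2] [ 0.4538 -0.2312  0.046 ]
blue out [353.52 206.05] [15.5 16.2] [ 0.4534 -0.2305  0.046 ]
[257.   147.16] [16.7 17.4] [0.6259 0.0333 0.013 ]
[280.51 144.74] [16.7 17. ] [ 0.6337 -0.0343  0.013 ]
[304.01 142.38] [16.6 17.2] [ 0.6413 -0.1021  0.013 ]
[327.37 140.01] [16.5 17.2] [ 0.6489 -0.1696  0.013 ]
96.4698758676644 [0.06808175 0.06819464 0.0679062 ]
disp [0.5021889  0.14625222 0.1       ] egg [ 0.54700292 -0.27333964  0.062     ]
[0.78904197 0.30350457 0.058     ]
[0.29196945 0.44613061 0.058     ]
[ 0.28932435 -0.45025722  0.058     ]
```

```bash
cat >> h.py <<'E'
from scipy.spatial.transform import Rotation as Ro
POT=dict(pink=(.4354,-.1018),yellow=(.4398,.2360),lilac=(.4340,.0612),blue=(.4536,-.2308))
BAY=dict(pink=(.6259,.0333),yellow=(.6337,-.0343),lilac=(.6413,-.1020),blue=(.6489,-.1697))
def to(x,y,z):
    s=get_state();q=s["ee_rot"];R=Ro.from_quat([q[1],q[2],q[3],q[0]])
    want=np.array([[-.1127,.9936,0],[.9936,.1127,0],[0,0,-1]]).T
    rv=(R.inv()*Ro.from_matrix(want)).as_rotvec(degrees=True)
    print("t",s["clock"],"pos",s["position"].round(4),"turn",rv.round(2),"shift mm",(1000*R.inv().apply(np.array([x,y,z])-s["position"])).round(1),"F",s["contact_force"].round(1),"w",round(s["width"],4))
E
python3 -c "
from h import *
print('disp',ray('top',(190+91/3.8,133.7),.114),'egg',ray('top',(369.7,121.3),.062))
to(*POT['blue'],.15)"
```

```text
disp [0.63291519 0.1478986  0.114     ] egg [ 0.68880195 -0.27836895  0.062     ]
t 0.15 pos [ 0.22   -0.5308  0.2306] turn [-6.000e-02 -6.000e-02 -7.397e+01] shift mm [ 330.7 -187.7   81. ] F [0.1 0.2 0. ] w 0.0855
```

Request:
drive_tool(
  targets=[0,0,-10.6,0,0,0,1,0,0,-10.6,0,0,0,1,0,0,-10.6,0,0,0,1,0,0,-10.6,0,0,0,1,0,0,-10.6,0,0,0,1,0,0,-10.6,0,0,0,1,0,0,-10.4,0,0,0,1,0,0,0,0,0,0,1],
  grip_force=40,
)

```text
clock: 1.15
position: [0.22, -0.5311, 0.231]
ee_rot: [-0.0, 0.667, 0.745, 0.0]
contact_force: [-0.2, -0.0, 0.2]
width: 0.0853
```

```bash
python3 -c "
from h import *
to(*POT['blue'],.15)"
```

```text
t 1.15 pos [ 0.22   -0.5311  0.231 ] turn [-0.01 -0.03 -0.09] shift mm [272.4 265.5  81.1] F [-0.2 -0.   0.2] w 0.0853
```

Request:
drive_tool(
  targets=[0,0,0,34,33,8,1,0,0,0,34,33,8,1,0,0,0,34,33,8,1,0,0,0,34,33,8,1,0,0,0,34,33,8,1,0,0,0,34,33,8,1,0,0,0,34,33,8,1,0,0,0,34,34,8,1,0,0,0,0,0,0,1,0,0,0,0,0,0,1],
)

```text
clock: 2.4
position: [0.4524, -0.2312, 0.1673]
ee_rot: [0.0, 0.666, 0.746, -0.0]
contact_force: [0.6, 0.5, 0.5]
width: 0.0852
```

```bash
python3 -c "
from h import *
to(*POT['blue'],.014)
cv2.imwrite('pics/w1.png',get_image('wrist')[:,:,::-1])"
```

```text
t 2.4 pos [ 0.4524 -0.2312  0.1673] turn [-0.03  0.03 -0.01] shift mm [  0.4   1.3 153.3] F [0.6 0.5 0.5] w 0.0852
```

View pics/w1.png

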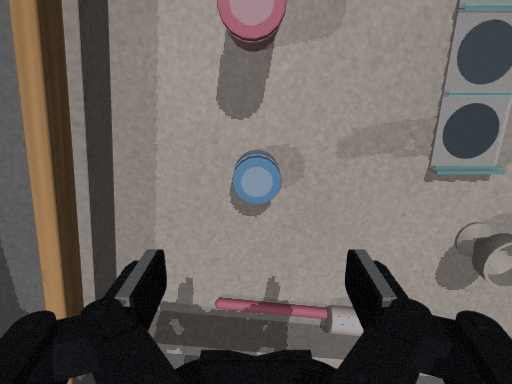

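The wrist view shows the blue lid centred at about (257,181). I'll cross-check it against the top-view estimate.

```bash
cat >> h.py <<'E'
def wray(uv,z,s=None):
    s=s or get_state();q=s["ee_rot"];R=Ro.from_quat([q[1],q[2],q[3],q[0]]).as_matrix();c=calibration("wrist");H=np.array(c["hand_eye"])
    d=R@H[:3,:3]@np.linalg.solve(np.array(c["mtx"]),[uv[0],uv[1],1]);o=R@H[:3,3]+s["position"]
    return o+d*(z-o[2])/d[2]
E
python3 -c "
from h import *
print(wray((257,181.5),.046)); print(wray((470.5,130.5),.013),wray((487,51),.013))"
```

```text
[ 0.45390082 -0.23099925  0.046     ]
[ 0.64848342 -0.16898021  0.013     ] [ 0.64029266 -0.1009877   0.013     ]
```

Both views agree to within 1 mm. Next I descend on the blue pot and grasp it.

Request:
drive_tool(
  targets=[0,0,0,0.5,1.5,50,1,0,0,0,0,0,50,1,0,0,0,0,0,35,1,0,0,0,0,0,18,1,0,0,0,0,0,0,1,0,0,0,0,0,0,0,0,0,0,0,0,0,0,0,0,0,0,0,0,0,0,0,0,0,0,0,0,0,0,0,0,0,0,0,0,0,0,0,0,0,0,0],
)

```text
schema error: expected a multiple of 7 numbers
```

Request:
drive_tool(
  targets=[0,0,0,0,0,-20,0,0,0,0,0,0,-45,0,0,0,0,0,0,-45,0,0,0,0,0,0,0,0],
)

```text
clock: 2.95
position: [0.4537, -0.2337, 0.2815]
ee_rot: [0.005, 0.667, 0.745, 0.0]
contact_force: [0.1, 0.5, -0.7]
width: 0.0124
```

```bash
python3 -c "
from h import *
to(*BAY['blue'],.1)
cv2.imwrite('pics/w2.png',get_image('wrist')[:,:,::-1])"
```

```text
t 2.95 pos [ 0.4537 -0.2337  0.2815] turn [ 0.37  0.37 -0.16] shift mm [ 43.3 199.9 182.5] F [ 0.1  0.5 -0.7] w 0.0124
```

View pics/w2.png

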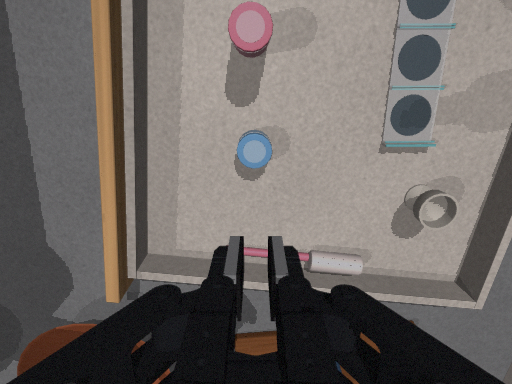

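The first call was refused because I miscounted the numbers, so the gripper only rose empty. The blue pot is untouched at (255,151). I'll reopen and descend, keeping each call separate.

Request:
drive_tool(
  targets=[0,0,0,0,0,0,1,0,0,0,0,0,30,1,0,0,0,0,0,40,1,0,0,0,0,0,40,1,0,0,0,0,0,0,1,0,0,0,0,0,0,1],
)

```text
clock: 3.75
position: [0.4529, -0.2314, 0.1678]
ee_rot: [0.0, 0.666, 0.746, -0.0]
contact_force: [0.2, 0.5, -0.7]
width: 0.0852
```

```bash
python3 -c "
from h import *
to(*POT['blue'],.014)"
```

```text
t 3.75 pos [ 0.4529 -0.2314  0.1678] turn [0.02 0.02 0.01] shift mm [  0.6   0.7 153.8] F [ 0.2  0.5 -0.7] w 0.0852
```

Request:
drive_tool(
  targets=[0,0,0,0.5,1,45,1,0,0,0,0,0,45,1,0,0,0,0,0,35,1,0,0,0,0,0,20,1,0,0,0,0,0,8,1,0,0,0,0,0,0,1],
)

```text
clock: 4.5
position: [0.4544, -0.231, 0.0151]
ee_rot: [0.001, 0.666, 0.746, 0.0]
contact_force: [0.9, 0.5, -0.0]
width: 0.0855
```

Request:
drive_tool(
  targets=[0,0,0,0,0,0,0,0,0,0,0,0,0,0,0,0,0,0,0,0,0,0,0,0,0,0,0,0,0,0,0,0,0,0,0],
)

```text
clock: 5.12
position: [0.4541, -0.2308, 0.0153]
ee_rot: [0.001, 0.666, 0.746, 0.0]
contact_force: [-0.4, 0.2, 5.5]
width: 0.0429
```

Gripped at a width of 43 mm. Lifting.

Request:
drive_tool(
  targets=[0,0,0,0,0,-10,0,0,0,0,0,0,-30,0,0,0,0,0,0,-35,0,0,0,0,0,0,-20,0,0,0,0,0,0,0,0,0,0,0,0,0,0,0],
)

```text
clock: 5.88
position: [0.4529, -0.2299, 0.1087]
ee_rot: [-0.001, 0.666, 0.746, -0.0]
contact_force: [0.3, -0.4, -0.6]
width: 0.0429
```

```bash
python3 -c "
from h import *
to(*BAY['blue'],.1)
cv2.imwrite('pics/w3.png',get_image('wrist')[:,:,::-1])"
```

```text
t 5.875 pos [ 0.4529 -0.2299  0.1087] turn [-0.06 -0.05  0.03] shift mm [ 37.6 201.6   8.5] F [ 0.3 -0.4 -0.6] w 0.0429
```

View pics/w3.png

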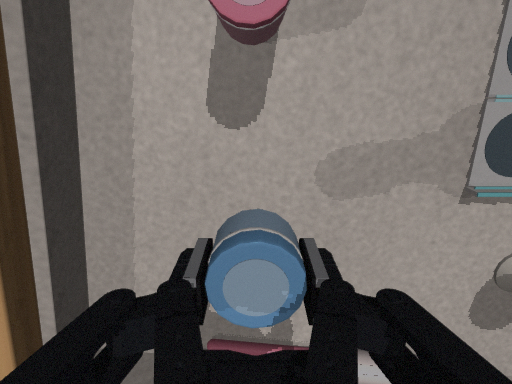

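The blue pot is held, with its lid at (256,290) between the pads. Carrying it to its bay.

Request:
drive_tool(
  targets=[0,0,0,6,32,0,0,0,0,0,6.5,34,0,0,0,0,0,6.5,34,0,0,0,0,0,6.5,34,0,0,0,0,0,6,34,0,0,0,0,0,6,34,0,0,0,0,0,0,0,0,0,0,0,0,0,0,0,0],
)

```text
clock: 6.92
position: [0.6485, -0.1699, 0.1077]
ee_rot: [-0.002, 0.666, 0.746, -0.001]
contact_force: [-0.2, -0.4, -1.0]
width: 0.043
```

```bash
python3 -c "
from h import *
to(*BAY['blue'],.019)
cv2.imwrite('pics/t4.png',get_image('top')[90:240,150:410,::-1].repeat(3,0).repeat(3,1))"
```

```text
t 6.925 pos [ 0.6485 -0.1699  0.1077] turn [-0.2  -0.07  0.05] shift mm [ 0.1  0.7 88.7] F [-0.2 -0.4 -1. ] w 0.043
```

View pics/t4.png

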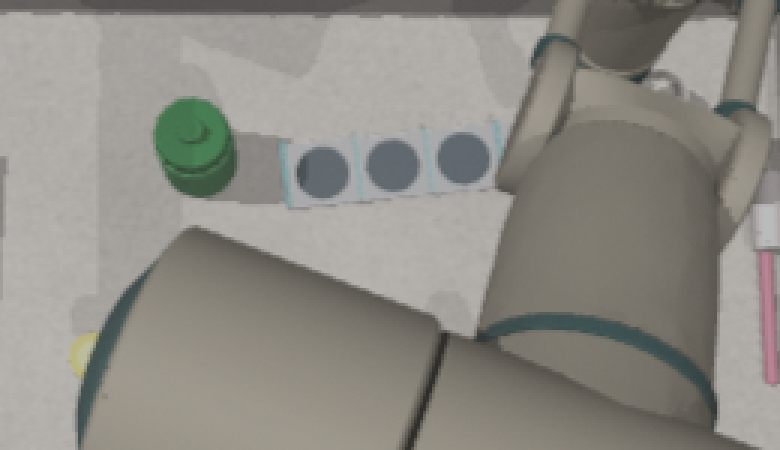

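The arm hides this bay from the top camera, so I'll rely on the measured pose and lower with a gentle finish.

Request:
drive_tool(
  targets=[0,0,0,0,0.5,35,0,0,0,0,0,0,30,0,0,0,0,0,0,15,0,0,0,0,0,0,6,0,0,0,0,0,0,2,0,0,0,0,0,0,0,0],
)

```text
clock: 7.72
position: [0.6511, -0.1704, 0.0223]
ee_rot: [0.001, 0.666, 0.746, 0.0]
contact_force: [0.1, 0.7, 0.0]
width: 0.0427
```

```bash
python3 -c "
from h import *
to(*BAY['blue'],.019)"
```

```text
t 7.725 pos [ 0.6511 -0.1704  0.0223] turn [0.09 0.05 0.03] shift mm [ 1.  -2.1  3.3] F [0.1 0.7 0. ] w 0.0427
```

Request:
drive_tool(
  targets=[0,0,0,0.5,-1,2,0,0,0,0,0,0,1,0,0,0,0,0,0,0,0],
)

```text
clock: 8.1
position: [0.6494, -0.1697, 0.0184]
ee_rot: [0.0, 0.666, 0.746, -0.0]
contact_force: [-0.1, 0.4, 0.3]
width: 0.0426
```

```bash
python3 -c "
from h import *
to(*BAY['blue'],.019)
cv2.imwrite('pics/w5.png',get_image('wrist')[:,:,::-1])
to(*BAY['blue'],.019)"
```

```text
t 8.1 pos [ 0.6494 -0.1697  0.0184] turn [0.   0.01 0.04] shift mm [ 0.1 -0.5 -0.6] F [-0.1  0.4  0.3] w 0.0426
t 8.15 pos [ 0.6494 -0.1697  0.0184] turn [0.01 0.01 0.03] shift mm [ 0.1 -0.5 -0.6] F [-0.4 -0.2 -1.1] w 0.0424
```

View pics/w5.png

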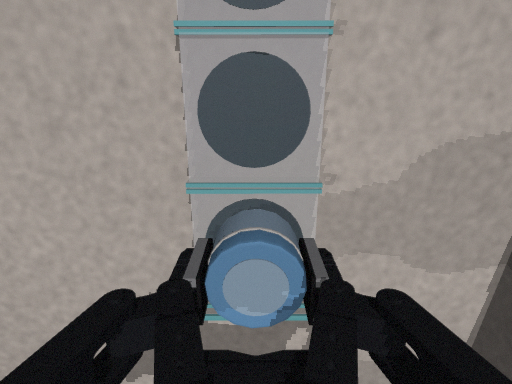

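The blue pot sits in its bay over the disc, with its lid at (256,285) between the fins. I'll lower another 1 mm and release.

Request:
drive_tool(
  targets=[0,0,0,0,0,1,0,0,0,0,0,0,0,0,0,0,0,0,0,0,1,0,0,0,0,0,0,1,0,0,0,0,0,0,1,0,0,0,0,0,0,1],
)

```text
clock: 8.9
position: [0.6494, -0.1698, 0.0171]
ee_rot: [-0.0, 0.666, 0.746, -0.0]
contact_force: [0.2, 0.9, 0.9]
width: 0.0856
```

Request:
drive_tool(
  targets=[0,0,0,0,0,-10,1,0,0,0,0,0,-30,1,0,0,0,0,0,-45,1,0,0,0,0,0,-45,1,0,0,0,0,0,-15,1,0,0,0,0,0,0,1,0,0,0,0,0,0,1],
)

```text
clock: 9.78
position: [0.6483, -0.1694, 0.1604]
ee_rot: [-0.002, 0.666, 0.746, -0.001]
contact_force: [-0.7, 0.1, 0.1]
width: 0.0856
```

```bash
python3 -c "
from h import *
to(*POT['pink'],.16)
cv2.imwrite('pics/w6.png',get_image('wrist')[:,:,::-1])"
```

```text
t 9.775 pos [ 0.6483 -0.1694  0.1604] turn [-0.18 -0.09  0.03] shift mm [  91.3 -203.8    1.2] F [-0.7  0.1  0.1] w 0.0856
```

View pics/w6.png

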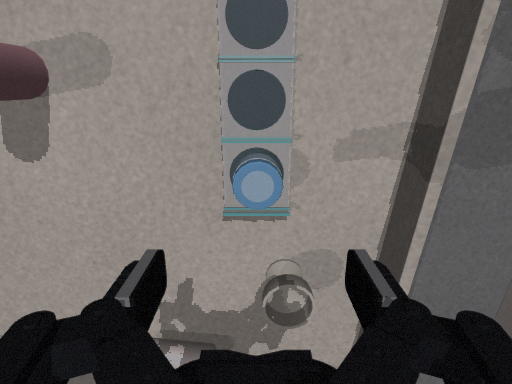

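Blue stands in its bay, with its lid at (258,184). Next is pink.

```bash
python3 -c "
from h import *
print(wray((257.5,184.5),.049))"
```

```text
[ 0.64976792 -0.16786645  0.049     ]
```

Request:
drive_tool(
  targets=[0,0,0,15,-34,0,1,0,0,0,15,-34,0,1,0,0,0,15,-34,0,1,0,0,0,15,-34,0,1,0,0,0,15,-34,0,1,0,0,0,16,-34,0,1,0,0,0,0,0,0,1,0,0,0,0,0,0,1],
)

```text
clock: 10.82
position: [0.4368, -0.1027, 0.1618]
ee_rot: [0.0, 0.666, 0.746, -0.0]
contact_force: [0.6, -0.4, 0.3]
width: 0.0855
```

```bash
python3 -c "
from h import *
to(*POT['pink'],.036)
cv2.imwrite('pics/w7.png',get_image('wrist')[:,:,::-1])"
```

```text
t 10.825 pos [ 0.4368 -0.1027  0.1618] turn [0.   0.01 0.03] shift mm [  1.   -1.3 125.8] F [ 0.6 -0.4  0.3] w 0.0855
```

View pics/w7.png

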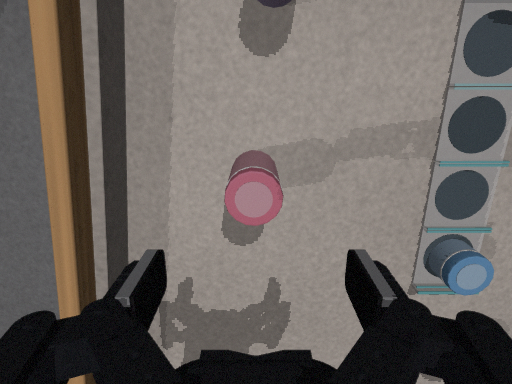

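The pink lid at (253,197) is centred between the open fingers. Descend and grip.

Request:
drive_tool(
  targets=[0,0,0,1,-1,40,1,0,0,0,0,0,40,1,0,0,0,0,0,30,1,0,0,0,0,0,15,1,0,0,0,0,0,0,1,0,0,0,0,0,0,0,0,0,0,0,0,0,0,0,0,0,0,0,0,0,0,0,0,0,0,0,0,0,0,0,0,0,0,0],
)

```text
clock: 12.12
position: [0.4361, -0.1019, 0.0382]
ee_rot: [0.001, 0.666, 0.746, 0.0]
contact_force: [-0.0, -0.1, 6.1]
width: 0.043
```

Request:
drive_tool(
  targets=[0,0,0,0,0,-10,0,0,0,0,0,0,-30,0,0,0,0,0,0,-35,0,0,0,0,0,0,-20,0,0,0,0,0,0,0,0,0,0,0,0,0,0,0],
)

```text
clock: 12.88
position: [0.4345, -0.1013, 0.1316]
ee_rot: [-0.001, 0.666, 0.746, -0.0]
contact_force: [-0.4, 0.2, -1.3]
width: 0.0433
```

```bash
python3 -c "
from h import *
to(*BAY['pink'],.13)
cv2.imwrite('pics/w8.png',get_image('wrist')[:,:,::-1])"
```

```text
t 12.875 pos [ 0.4345 -0.1013  0.1316] turn [-0.08 -0.04  0.03] shift mm [112.  205.4   1.4] F [-0.4  0.2 -1.3] w 0.0433
```

View pics/w8.png

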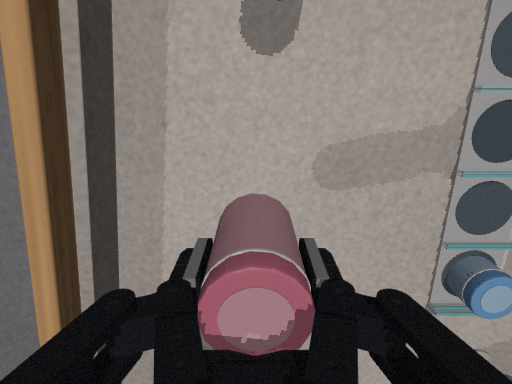

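Pink is held upright. Carry it to the slot beside the dispenser.

Request:
drive_tool(
  targets=[0,0,0,18,34,0,0,0,0,0,19,34,0,0,0,0,0,19,34,0,0,0,0,0,19,34,0,0,0,0,0,19,34,0,0,0,0,0,18,35,0,0,0,0,0,0,0,0,0,0,0,0,0,0,0,0],
)

```text
clock: 13.92
position: [0.6249, 0.0328, 0.1307]
ee_rot: [-0.001, 0.666, 0.746, -0.001]
contact_force: [-0.6, 0.4, -1.2]
width: 0.0432
```

```bash
python3 -c "
from h import *
to(*BAY['pink'],.041)
cv2.imwrite('pics/w9.png',get_image('wrist')[:,:,::-1])"
```

```text
t 13.925 pos [0.6249 0.0328 0.1307] turn [-0.22 -0.01  0.05] shift mm [ 0.4  1.4 89.7] F [-0.6  0.4 -1.2] w 0.0432
```

View pics/w9.png

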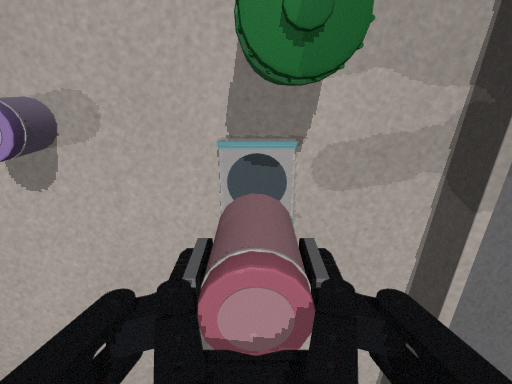

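The target disc shows at (257,182), and the dispenser is well clear. Lowering.

Request:
drive_tool(
  targets=[0,0,0,0,0,35,0,0,0,0,0,0,30,0,0,0,0,0,0,15,0,0,0,0,0,0,6,0,0,0,0,0,0,3,0,0,0,0,0,0,0,0,0,0,0,0,0,0,0],
)

```text
clock: 14.85
position: [0.6268, 0.0329, 0.0441]
ee_rot: [0.001, 0.666, 0.746, 0.0]
contact_force: [0.3, 0.0, -0.7]
width: 0.0434
```

```bash
python3 -c "
from h import *
to(*BAY['pink'],.041)
"
```

```text
t 14.85 pos [0.6268 0.0329 0.0441] turn [0.09 0.02 0.04] shift mm [ 0.5 -0.9  3.1] F [ 0.3  0.  -0.7] w 0.0434
```

Request:
drive_tool(
  targets=[0,0,0,0,0,2,0,0,0,0,0,0,1,0,0,0,0,0,0,0,0,0,0,0,0,0,0,0],
)

```text
clock: 15.35
position: [0.6266, 0.0329, 0.0412]
ee_rot: [0.0, 0.666, 0.746, 0.0]
contact_force: [-1.8, -0.6, 5.7]
width: 0.0433
```

Request:
drive_tool(
  targets=[0,0,0,0,0,0.5,0,0,0,0,0,0,0,0],
)

```text
clock: 15.6
position: [0.6266, 0.0329, 0.0412]
ee_rot: [0.0, 0.666, 0.746, 0.0]
contact_force: [-1.9, 0.4, 7.6]
width: 0.0431
```

The 6–8 N upward force means the pot is on the base. Release and retreat.

Request:
drive_tool(
  targets=[0,0,0,0,0,0,1,0,0,0,0,0,0,1,0,0,0,0,0,0,1,0,0,0,0,0,0,1],
)

```text
clock: 16.1
position: [0.6262, 0.0329, 0.0395]
ee_rot: [-0.0, 0.666, 0.746, -0.0]
contact_force: [-0.2, -0.3, 0.2]
width: 0.0853
```

Request:
drive_tool(
  targets=[0,0,0,0,0,-10,1,0,0,0,0,0,-35,1,0,0,0,0,0,-45,1,0,0,0,0,0,-35,1,0,0,0,0,0,0,1,0,0,0,0,0,0,1],
)

```text
clock: 16.85
position: [0.6257, 0.033, 0.1646]
ee_rot: [-0.0, 0.666, 0.746, -0.0]
contact_force: [-0.2, 0.7, -1.6]
width: 0.0854
```

```bash
python3 -c "
from h import *
to(*POT['lilac'],.16)
cv2.imwrite('pics/w10.png',get_image('wrist')[:,:,::-1])"
```

```text
t 16.85 pos [0.6257 0.033  0.1646] turn [-0.04 -0.    0.04] shift mm [  49.8 -187.3    4.7] F [-0.2  0.7 -1.6] w 0.0854
```

View pics/w10.png

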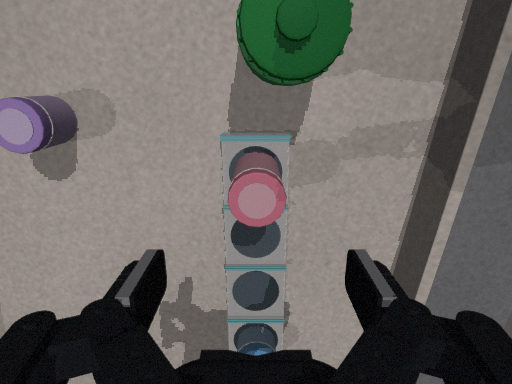

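Pink stands upright in its slot, with its lid at (257,200). The lilac pot at (14,126) is clearly purple. The black ones are outside the drawer. Moving to lilac.

Request:
drive_tool(
  targets=[0,0,0,10,-37,0,1,0,0,0,10,-37,0,1,0,0,0,10,-38,0,1,0,0,0,10,-38,0,1,0,0,0,10,-37,0,1,0,0,0,0,0,0,1,0,0,0,0,0,0,1],
)

```text
clock: 17.77
position: [0.4353, 0.0613, 0.1643]
ee_rot: [0.0, 0.666, 0.746, -0.0]
contact_force: [1.2, 0.0, -0.8]
width: 0.0853
```

```bash
python3 -c "
from h import *
to(*POT['lilac'],.024)
cv2.imwrite('pics/w11.png',get_image('wrist')[:,:,::-1])"
```

```text
t 17.775 pos [0.4353 0.0613 0.1643] turn [0.01 0.01 0.04] shift mm [ 1.000e-01 -1.300e+00  1.403e+02] F [ 1.2  0.  -0.8] w 0.0853
```

View pics/w11.png

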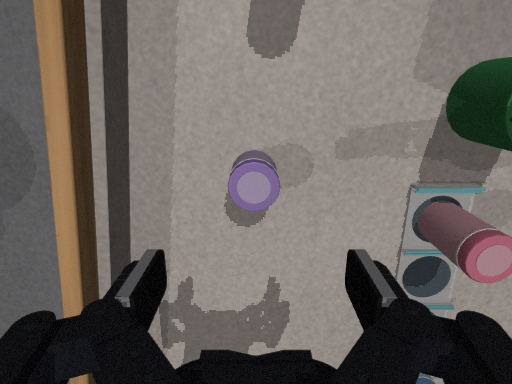

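The lilac lid, at (254,186), is centred. Descend and grip.

Request:
drive_tool(
  targets=[0,0,0,0,-1,45,1,0,0,0,0,0,45,1,0,0,0,0,0,30,1,0,0,0,0,0,15,1,0,0,0,0,0,5,1,0,0,0,0,0,0,1,0,0,0,0,0,0,0,0,0,0,0,0,0,0,0,0,0,0,0,0,0,0,0,0,0,0,0,0,0,0,0,0,0,0,0],
)

```text
clock: 19.2
position: [0.4344, 0.0613, 0.0255]
ee_rot: [0.001, 0.666, 0.746, 0.0]
contact_force: [-1.0, -0.2, 6.0]
width: 0.0431
```

Request:
drive_tool(
  targets=[0,0,0,0,0,-10,0,0,0,0,0,0,-30,0,0,0,0,0,0,-40,0,0,0,0,0,0,-30,0,0,0,0,0,0,0,0,0,0,0,0,0,0,0],
)

```text
clock: 19.95
position: [0.433, 0.0613, 0.1343]
ee_rot: [-0.0, 0.666, 0.746, -0.0]
contact_force: [0.0, -0.4, -0.5]
width: 0.043
```

```bash
python3 -c "
from h import *
to(*BAY['lilac'],.13)
cv2.imwrite('pics/w12.png',get_image('wrist')[:,:,::-1])"
```

```text
t 19.95 pos [0.433  0.0613 0.1343] turn [-0.07 -0.    0.03] shift mm [-185.8  188.5    4.1] F [ 0.  -0.4 -0.5] w 0.043
```

View pics/w12.png

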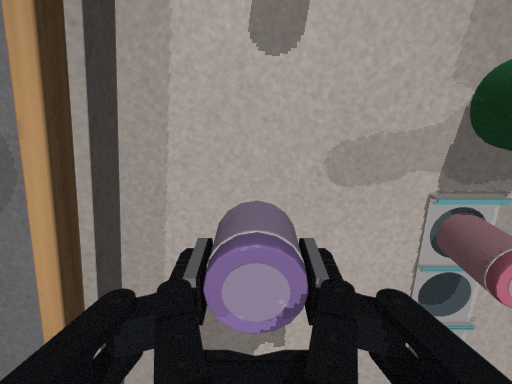

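Lilac is held. Carry it to its slot beside blue.

Request:
drive_tool(
  targets=[0,0,0,-31,31,0,0,0,0,0,-31,31,0,0,0,0,0,-31,31,0,0,0,0,0,-31,32,0,0,0,0,0,-31,32,0,0,0,0,0,-31,32,0,0,0,0,0,0,0,0,0,0,0,0,0,0,0,0,0,0,0,0,0,0,0],
)

```text
clock: 21.12
position: [0.6413, -0.1012, 0.1341]
ee_rot: [-0.001, 0.666, 0.746, -0.0]
contact_force: [0.2, 0.4, -0.3]
width: 0.0431
```

```bash
python3 -c "
from h import *
to(*BAY['lilac'],.0285)
cv2.imwrite('pics/w13.png',get_image('wrist')[:,:,::-1])"
```

```text
t 21.125 pos [ 0.6413 -0.1012  0.1341] turn [-0.12 -0.05  0.07] shift mm [-9.000e-01  1.000e-01  1.056e+02] F [ 0.2  0.4 -0.3] w 0.0431
```

View pics/w13.png

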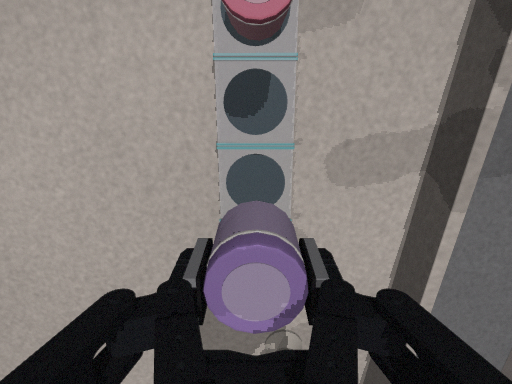

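The target disc is at (255,182), the same relation as in the pink placing. Blue is hidden behind the held pot. Lowering.

Request:
drive_tool(
  targets=[0,0,0,-1,0,40,0,0,0,0,0,0,35,0,0,0,0,0,0,18,0,0,0,0,0,0,7,0,0,0,0,0,0,3,0,0,0,0,0,0,0,0,0,0,0,0,0,0,0],
)

```text
clock: 22.05
position: [0.6435, -0.1033, 0.0328]
ee_rot: [0.001, 0.666, 0.746, 0.0]
contact_force: [-0.1, 0.4, -0.7]
width: 0.0434
```

```bash
python3 -c "
from h import *
to(*BAY['lilac'],.0285)
"
```

```text
t 22.05 pos [ 0.6435 -0.1033  0.0328] turn [0.1  0.05 0.04] shift mm [ 1.5 -2.1  4.3] F [-0.1  0.4 -0.7] w 0.0434
```

Request:
drive_tool(
  targets=[0,0,0,1,-1,2.5,0,0,0,0,0,0,1,0,0,0,0,0,0,0.5,0,0,0,0,0,0,0,0,0,0,0,0,0,0,0],
)

```text
clock: 22.68
position: [0.6415, -0.1021, 0.0286]
ee_rot: [-0.0, 0.666, 0.746, -0.0]
contact_force: [-2.0, 0.4, 4.9]
width: 0.043
```

Seated. Release and retreat.

Request:
drive_tool(
  targets=[0,0,0,0,0,0,1,0,0,0,0,0,0,1,0,0,0,0,0,0,1,0,0,0,0,0,0,1],
)

```text
clock: 23.18
position: [0.6417, -0.1023, 0.0276]
ee_rot: [-0.0, 0.666, 0.746, -0.0]
contact_force: [0.3, -0.2, 0.2]
width: 0.0854
```

Request:
drive_tool(
  targets=[0,0,0,0,0,-10,1,0,0,0,0,0,-35,1,0,0,0,0,0,-45,1,0,0,0,0,0,-45,1,0,0,0,0,0,0,1,0,0,0,0,0,0,1],
)

```text
clock: 23.92
position: [0.6413, -0.1021, 0.1629]
ee_rot: [0.0, 0.666, 0.746, -0.0]
contact_force: [-0.6, -0.5, -1.1]
width: 0.0851
```

```bash
python3 -c "
from h import *
to(*POT['yellow'],.165)
cv2.imwrite('pics/w14.png',get_image('wrist')[:,:,::-1])"
```

```text
t 23.925 pos [ 0.6413 -0.1021  0.1629] turn [-0.01  0.01  0.04] shift mm [ 358.8 -161.9   -2.1] F [-0.6 -0.5 -1.1] w 0.0851
```

View pics/w14.png

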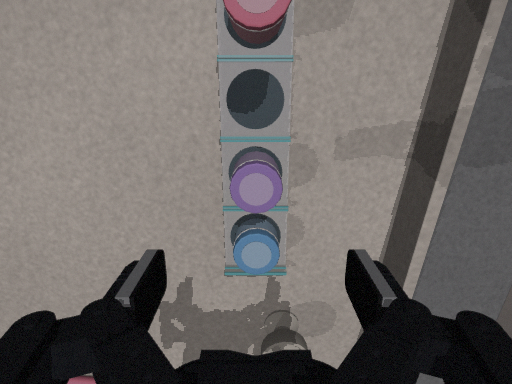

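Lilac at (256,188) and blue at (256,252) stand in their bays. Now yellow, travelling above everything at z 0.163.

Request:
drive_tool(
  targets=[0,0,0,35,-25,0,1,0,0,0,40,-25,0,1,0,0,0,40,-25,0,1,0,0,0,40,-25,0,1,0,0,0,40,-20,0,1,0,0,0,40,-15,0,1,0,0,0,40,-15,0,1,0,0,0,40,-7,0,1,0,0,0,43,-5,0,1,0,0,0,0,0,0,1,0,0,0,0,0,0,1],
)

```text
clock: 25.35
position: [0.4395, 0.2346, 0.1617]
ee_rot: [-0.0, 0.666, 0.746, -0.001]
contact_force: [-1.1, -0.2, -0.1]
width: 0.0856
```

```bash
python3 -c "
from h import *
to(*POT['yellow'],.03)
cv2.imwrite('pics/w15.png',get_image('wrist')[:,:,::-1])"
```

```text
t 25.35 pos [0.4395 0.2346 0.1617] turn [-0.13  0.08  0.08] shift mm [  1.5   0.8 131.7] F [-1.1 -0.2 -0.1] w 0.0856
```

View pics/w15.png

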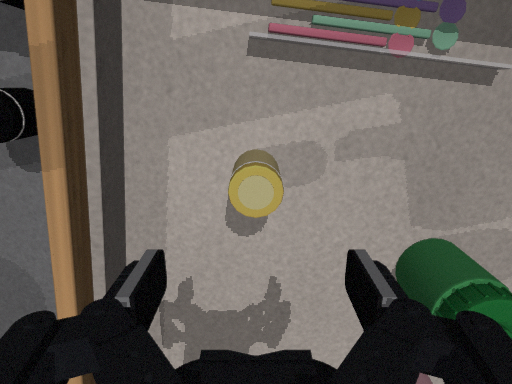

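The yellow lid, at (256,191), is centred and the dispenser is clear of the fingers. Descend and grip.

Request:
drive_tool(
  targets=[0,0,0,1,0.5,45,1,0,0,0,0,0,40,1,0,0,0,0,0,30,1,0,0,0,0,0,15,1,0,0,0,0,0,2,1,0,0,0,0,0,0,1,0,0,0,0,0,0,0,0,0,0,0,0,0,0,0,0,0,0,0,0,0,0,0,0,0,0,0,0,0,0,0,0,0,0,0],
)

```text
clock: 26.78
position: [0.441, 0.2363, 0.0315]
ee_rot: [0.0, 0.666, 0.746, 0.001]
contact_force: [-0.4, -0.8, 6.2]
width: 0.0433
```

Request:
drive_tool(
  targets=[0,0,0,0,0,-10,0,0,0,0,0,0,-35,0,0,0,0,0,0,-45,0,0,0,0,0,0,-45,0,0,0,0,0,0,-10,0,0,0,0,0,0,0,0,0,0,0,0,0,0,0],
)

```text
clock: 27.65
position: [0.4393, 0.2357, 0.1741]
ee_rot: [-0.001, 0.666, 0.746, -0.002]
contact_force: [0.3, 1.2, -0.6]
width: 0.0434
```

```bash
python3 -c "
from h import *
to(*BAY['yellow'],.17)
cv2.imwrite('pics/w16.png',get_image('wrist')[:,:,::-1])"
```

```text
t 27.65 pos [0.4393 0.2357 0.1741] turn [-0.2   0.05  0.04] shift mm [-290.3  162.5    3.8] F [ 0.3  1.2 -0.6] w 0.0434
```

View pics/w16.png

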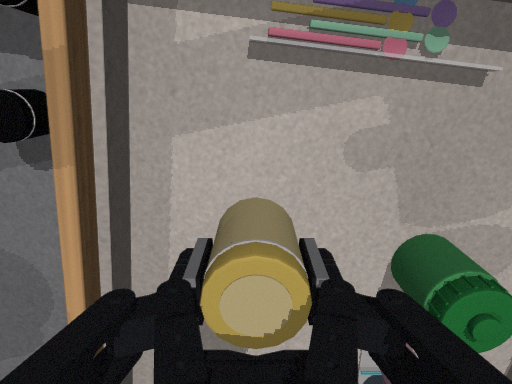

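Yellow is held with its base at z≈0.15, above everything. Carry sideways first, then forward to the empty slot.

Request:
drive_tool(
  targets=[0,0,0,-36,8,0,0,0,0,0,-40,10,0,0,0,0,0,-40,15,0,0,0,0,0,-40,20,0,0,0,0,0,-38,25,0,0,0,0,0,-36,30,0,0,0,0,0,-32,30,0,0,0,0,0,-28,25,0,0,0,0,0,0,0,0,0,0,0,0,0,0,0,0,0,0,0,0,0,0,0],
)

```text
clock: 29.08
position: [0.6342, -0.0326, 0.1753]
ee_rot: [-0.001, 0.666, 0.746, -0.0]
contact_force: [-0.2, 0.0, -0.5]
width: 0.0431
```

```bash
python3 -c "
from h import *
to(*BAY['yellow'],.0345)
cv2.imwrite('pics/w17.png',get_image('wrist')[:,:,::-1])"
```

```text
t 29.075 pos [ 0.6342 -0.0326  0.1753] turn [-0.1  -0.04  0.08] shift mm [ -1.8  -0.5 140.8] F [-0.2  0.  -0.5] w 0.0431
```

View pics/w17.png

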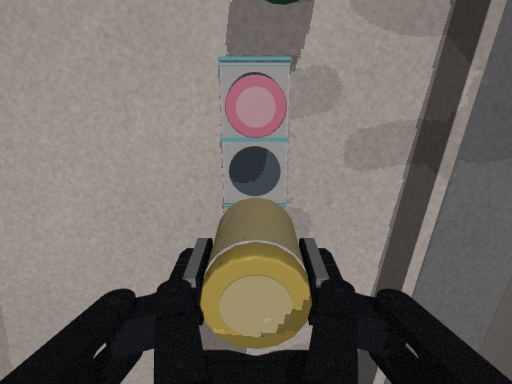

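The target disc is visible at (255,171), with pink beyond it at (256,106). Lowering.

Request:
drive_tool(
  targets=[0,0,0,-1.5,0,40,0,0,0,0,0,0,40,0,0,0,0,0,0,30,0,0,0,0,0,0,18,0,0,0,0,0,0,7,0,0,0,0,0,0,3,0,0,0,0,0,0,0,0,0,0,0,0,0,0,0],
)

```text
clock: 30.12
position: [0.6361, -0.0351, 0.0387]
ee_rot: [0.001, 0.666, 0.746, 0.0]
contact_force: [0.4, 0.5, -1.8]
width: 0.0431
```

```bash
python3 -c "
from h import *
to(*BAY['yellow'],.0345)
"
```

```text
t 30.125 pos [ 0.6361 -0.0351  0.0387] turn [0.1  0.03 0.04] shift mm [ 1.  -2.3  4.2] F [ 0.4  0.5 -1.8] w 0.0431
```

Request:
drive_tool(
  targets=[0,0,0,0.5,-1.5,2.5,0,0,0,0,0,0,1,0,0,0,0,0,0,0.5,0,0,0,0,0,0,0,0,0,0,0,0,0,0,0],
)

```text
clock: 30.75
position: [0.6337, -0.0346, 0.0346]
ee_rot: [-0.0, 0.666, 0.746, -0.0]
contact_force: [-2.4, 0.1, 5.9]
width: 0.0435
```

Seated. Release and retreat.

Request:
drive_tool(
  targets=[0,0,0,0,0,0,1,0,0,0,0,0,0,1,0,0,0,0,0,0,1,0,0,0,0,0,0,1],
)

```text
clock: 31.25
position: [0.634, -0.0347, 0.0336]
ee_rot: [-0.0, 0.666, 0.746, -0.0]
contact_force: [0.0, 0.5, 0.5]
width: 0.0854
```

Request:
drive_tool(
  targets=[0,0,0,0,0,-10,1,0,0,0,0,0,-35,1,0,0,0,0,0,-45,1,0,0,0,0,0,-45,1,0,0,0,0,0,-40,1,0,0,0,0,0,0,1],
)

```text
clock: 32.0
position: [0.6363, -0.035, 0.2139]
ee_rot: [0.004, 0.666, 0.746, 0.003]
contact_force: [-0.5, 0.6, 0.3]
width: 0.0855
```

Request:
drive_tool(
  targets=[0,0,0,0,-40,0,1,0,0,0,0,-40,0,1,0,0,0,0,-40,0,1,0,0,0,-30,-40,0,1,0,0,0,-40,-40,0,1,0,0,0,-40,-40,0,1,0,0,0,-40,-30,0,1,0,0,0,-40,0,0,1,0,0,0,-40,0,0,1,0,0,0,-40,0,0,1,0,0,0,0,0,0,1,0,0,0,0,0,0,1],
)

```text
clock: 33.5
position: [0.3956, -0.3325, 0.208]
ee_rot: [-0.001, 0.666, 0.746, 0.0]
contact_force: [-0.7, 0.5, 0.5]
width: 0.0855
```

```bash
python3 - <<'E'
from h import *
to(.5,0,.2)
t=get_image('top');s=get_image('side')
cv2.imwrite('pics/t18raw.png',t[:,:,::-1])
a=cv2.resize(t[90:230,180:400,::-1],None,fx=2.6,fy=2.6,interpolation=cv2.INTER_CUBIC)
b=cv2.resize(s[100:240,140:360,::-1],None,fx=2.6,fy=2.6,interpolation=cv2.INTER_CUBIC)
cv2.imwrite('pics/f18.png',cv2.resize(np.vstack([a,b]),None,fx=.82,fy=.82))
E
```

```text
t 33.5 pos [ 0.3956 -0.3325  0.208 ] turn [-0.07 -0.14  0.01] shift mm [318.6 141.2   8.6] F [-0.7  0.5  0.5] w 0.0855
```

View pics/f18.png

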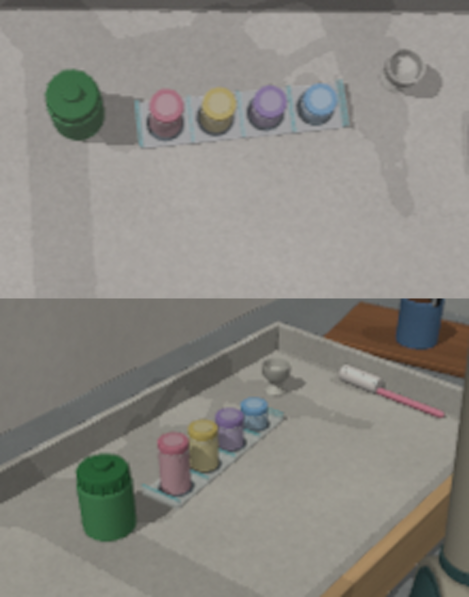

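All four pots stand upright in order: pink beside the dispenser, then yellow, lilac, and blue beside the egg cup. The last numeric check measures their centring and whether the dispenser or egg cup moved.

```bash
python3 - <<'E'
from h import *
A=cv2.imread("pics/top0.png");im=cv2.imread("pics/t18raw.png")
K=4;H=cv2.cvtColor(cv2.resize(im,None,fx=K,fy=K,interpolation=cv2.INTER_CUBIC),cv2.COLOR_BGR2HSV).astype(int)
yy,xx=np.mgrid[:H.shape[0],:H.shape[1]]
for nm,h,hz in [("pink",173,.091),("yellow",28,.077),("lilac",134,.063),("blue",104,.049)]:
    g=BAY[nm];u=proj("top",np.array([g[0],g[1],hz]))
    dh=np.abs((H[...,0]-h+90)%180-90)
    m=((H[...,1]>12)&(H[...,1]<(60 if nm!="lilac" else 45))&(dh<10)&(H[...,2]>150)&(np.hypot(xx-u[0]*K,yy-u[1]*K)<10*K)).astype(np.uint8)
    n,l,st,ce=cv2.connectedComponentsWithStats(m);i=1+np.argmax(st[1:,4]);c=(ce[i]+.5)/K-.5
    p=ray("top",c,hz)[:2];print(nm,"px",c.round(1),st[i,4]/K/K,p.round(4),"err mm",(1000*(p-g)).round(1))
for n,(x,y,w,h) in dict(disp=(196,115,38,48),egg=(355,108,32,30)).items():
    a=cv2.cvtColor(A[y:y+h,x:x+w],cv2.COLOR_BGR2GRAY).astype(np.float32);b=cv2.cvtColor(im[y:y+h,x:x+w],cv2.COLOR_BGR2GRAY).astype(np.float32)
    print(n,"shift px",np.round(cv2.phaseCorrelate(a,b)[0],2))
E
```

```text
pink px [257.7 138.8] 83.75 [0.6271 0.0327] err mm [ 1.2 -0.6]
yellow px [282.5 138. ] 60.8125 [ 0.634  -0.0348] err mm [ 0.3 -0.5]
lilac px [306.5 136.9] 77.75 [ 0.6421 -0.1021] err mm [ 0.8 -0.1]
blue px [330.1 135.9] 73.9375 [ 0.6501 -0.1701] err mm [ 1.2 -0.4]
disp shift px [ 0.08 -0.04]
egg shift px [ 0.1  -0.25]
```

```bash
python3 -c "
from rig import *
print(sign_off())"
```

```text
the job is handed in; nothing more can be done
None
```

All four pots are upright and released in the divider: pink beside the green dispenser, then yellow, lilac, and blue beside the egg cup. I handed the job in with the clock at about 34 s of the 115 s allowed.

- **Last checks:** in the final top view each pot was about 1 mm from the middle of its bay, against the 15 mm allowed. The dispenser and egg cup had shifted by less than 0.3 pixel since the start. The arm was parked clear of everything, and the highest contact force I read was about 8 N. The black look-alikes were not touched.
- **What went wrong:** one descent command was refused because I miscounted its numbers. The lift I had queued after it then ran with nothing in the gripper. Nothing was touched, and I repeated the grasp correctly.
- **Not measured:** I judged uprightness only by eye. Pot height in the bays was inferred from the gripper height and contact when setting down. For blue, contact was weak (under 1 N), so its seating rests on the gripper height. `sign_off` reported no verdict.

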